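Vent one culture tube and seal the others

TASK

Three push-cap culture tubes stand in the blue vial rack. The cap of the tall tube is pushed home: pull it straight up about 10 mm to vent the tube, so that the black line just shows under its skirt, and never pull it off. The caps of the two short tubes stand up: press both fully home; leave the vials in the rack and the things round it as they are.

Things in the scene. Friction and masses are not known exactly. Their poses are not given: they have to be found in the camera images.
- rack: blue wire-and-plate vial rack, 80 mm (x) by 186 mm (y) by 60 mm high, fixed to the bench; origin at the centre of its underside, z up. Cells in two rows (x = -18.5 and +18.5 mm), five columns (y = -70, -34, 0, 34, 70 mm). The three clear push-cap tubes stand firmly, upright, one in each of the cells (-18.5,-70), (18.5,0), (-18.5,70), in any order; they cannot be lifted out
- cap_tall_top (a point): centre of the flat top of the tall tube's ribbed push cap, 30 mm in diameter, 28 mm high, z up. Fully home, the top is 143 mm above the bench and the skirt sits on a white 29 mm collar round the 25 mm tube. A thin black line round the tube, hidden by a home cap, just shows under the skirt when the cap is 10 mm up
- cap_short1_top (a point): centre of the flat top of the first short tube's ribbed push cap, 30 mm in diameter, 28 mm high, z up. Fully home, the top is 108 mm above the bench and the skirt sits on a white 29 mm collar round the 25 mm tube. A thin black line round the tube, hidden by a home cap, just shows under the skirt when the cap is 10 mm up
- cap_short2_top (a point): centre of the flat top of the second short tube's ribbed push cap, 30 mm in diameter, 28 mm high, z up. Fully home, the top is 108 mm above the bench and the skirt sits on a white 29 mm collar round the 25 mm tube. A thin black line round the tube, hidden by a home cap, just shows under the skirt when the cap is 10 mm up
- cap_tall (a joint): slide joint of the tall tube's cap, in m, upward: 0 = fully home (sealed, skirt on the collar), 0.010 = vented (skirt at the black line), above 0.018 = off. A tight push fit: the cap moves only under about 7 N along the tube and stays where it is left
- cap_short1 (a joint): slide joint of the first short tube's cap, in m, upward: 0 = fully home (sealed, skirt on the collar), 0.010 = vented (skirt at the black line), above 0.018 = off. A tight push fit: the cap moves only under about 7 N along the tube and stays where it is left
- cap_short2 (a joint): slide joint of the second short tube's cap, in m, upward: 0 = fully home (sealed, skirt on the collar), 0.010 = vented (skirt at the black line), above 0.018 = off. A tight push fit: the cap moves only under about 7 N along the tube and stays where it is left
- vial_a: loose screw-cap vial, 25 mm in diameter, 64 mm high, standing in a rack cell; bystander; origin at the centre of its underside
- vial_b: second loose vial like vial_a in another cell; bystander
- wash_bottle: plastic wash bottle with a bent spout, 58x92x177 mm, standing to the left of the rack; bystander; origin at the centre of its underside
- timer: small white bench timer, 66x62x21 mm, behind the rack; bystander; origin at the centre of its underside
- drop_bottle: small brown dropper bottle, 35 mm in diameter, 70 mm high; bystander; origin at the centre of its underside
- drop_bottle2: small clear bottle with a blue cap, 35 mm in diameter, 70 mm high; bystander; origin at the centre of its underside

How it is judged (in metres and radians):
At the end, for the whole second after the job is handed in: The tall tube's cap stays in the vented position (6 to 14 mm above home) and both short tubes' caps are fully home (within 2 mm) (value of joint cap_tall between 0.006 and 0.014 m and value of joint each of cap_short1, cap_short2 below 0.002 m); the robot touches nothing.
It fails at once if a cap is pulled off its tube (18 mm or more above home) (value of joint any of cap_tall, cap_short1, cap_short2 above 0.018 m).
It fails at once if a bystander (vial, wash bottle, timer, small bottle) is moved more than 30 mm or tipped over (distance of any of vial_a, vial_b, wash_bottle, timer, drop_bottle, drop_bottle2 from where it was at the start of the episode above 0.03 m or angle between any of vial_a, vial_b, wash_bottle, timer, drop_bottle, drop_bottle2's own z axis and vertical above 0.5 rad).
It also fails if it takes over 45 s, if anything falls off the work surface, if the arm or the gripper's body presses on something with over 40 N, if the wrist force passes 120 N, or if a joint passes its speed limit or range.

ROBOT

A 6-joint arm with a two-finger parallel gripper is mounted at the origin on a cart in front of the work surface, level with it; the furniture and walls round the work are solid. World frame = base frame: x ahead of the robot, y to its left, z up, the work surface at z = 0. Lengths are in mm, angles in rad, forces in N, time in s.
With the tool pointing down it reaches from about 350 to 775 mm from the base axis. Payload 7.3 kg.
Tool frame: the origin (TCP) lies on the front face of the gripper's body, between the roots of the fingers; the fingertips stand 66 mm ahead of it and the grasp point (between the pads) lies 47 mm ahead of it (bot.tip_extent is the distance from the TCP to the fingertips, in mm); z points along the fingers, y is the line along which they close (so a half turn about z gives the same grasp; the last joint's range is limited). The gripper opens to 92 mm and grips with 3 to 60 N. Pads are 19 mm wide; open, the fingers measure 130 mm over their backs; the gripper's body (75 mm by 190 mm) begins 47 mm behind the grasp point.
Start: joints at [0.976, 0.342, 1.524, -0, 1.275, -0.146], TCP at [227.775, 473.03, 292.241] pointing down, gripper open.
Joint ranges: [-2.53, 2.53], [-0.77, 2.02], [0.04, 2.7], [-1, 4.14], [0.28, 2.66], [-3.11, 3.11]. Speed limits (rad/s): [2.57, 2.57, 3.14, 3.14, 3.14, 3.14].

INTERFACE

Orientations are given as [roll, pitch, yaw] about the fixed x, y, z axes, in that order (R = Rz(yaw) Ry(pitch) Rx(roll)).
In Python, from plant import readout, viewer, order, bot gives the robot as it stands.
- The arm moves only by the shell command python3 -m creep 'ROWS'. ROWS is text: rows parted by semicolons, each of 7 numbers parted by spaces: the shift along the world's x, y, z in m, then the turn, a rotation vector about the world's x, y, z in rad, then the opening in per cent of the stroke, from 0 (shut) to 100 (fully open). A call has 1 to 8 rows; each row shifts and turns the commanded pose from where the row before left it; what a row does not reach is not made up. A row lasts 1/12 s, in which the tool goes at most 41.7 mm and 7.16 degrees, less where a joint would pass 70% of its speed; a pose out of reach is approached as far as the arm can. A call is refused whole if a number of a shift passes 0.0417 or a number of a turn 0.125, either way. A call with a gripper value outside its range is refused whole. The fingers move at their own pace and stop on an object; the grip force is fixed at half the most. Time passes only in rows, so rows that do not move let the fingers close. It gives the time, the measured TCP pose, the force, the opening and the grip force at its end, in the units of the state.
- readout.get_obs(): the state, without advancing time (a new reading comes with each control period).
- viewer.capture(name): name is "scene" or "top"; returns the picture (420x560x3 uint8, red, green, blue); there is no depth.
- viewer.camera_info(name): a dict with "fx", "fy", "cx", "cy" (pixels), "D" ([k1, k2, p1, p2, k3] as OpenCV has them; the pictures are not rectified), "origin" and "rotation" of the camera in the world. Camera axes: x right, y up, looking along -z (the intrinsics and any distortion apply to the point x, -y, -z); pixel columns grow to the right and rows downward; lengths in mm; the calibration is good to about 2 mm. A picture is of the moment at which its call begins. camera_info takes no time and is no camera call.
- order.close_job(): hands the job in; it is judged then, once.
The state is a dict: "time": time; "joint_positions": joint angles; "dq": joint speeds; "tau": joint torques, N m; "tool_pos": TCP position; "tcp_rot": TCP orientation; "contact_force": force on the tool from outside, world axes, zero at the start; "moment": the same for the moment, N m; "grip_width": finger opening in mm; "finger_force": force on a finger pad.
Only numpy, scipy, OpenCV 4.12 (cv2) and the standard library are available. Lean on these libraries where they do the work, as an engineer would, in place of code of your own. Each camera call takes 0.05 s, during which the arm holds its last target. There are 200 camera calls.

## Working session

There is one attempt and no reset: what is moved stays moved. The work goes in short steps, Python scripts to look and compute and a shell command to move; the robot and the scene stay as the last step left them, time stands still between calls to the robot, and variables do not carry over. Pictures are saved under pics/ and viewed, at most 10 in all, crops included, and the job is handed in when it is done.

```bash
mkdir -p pics
python3 - <<'E'
from plant import readout, viewer, order, bot
import cv2
for n in("scene","top"):
    cv2.imwrite(f"pics/{n}0.png",viewer.capture(n)[:,:,::-1]); i=viewer.camera_info(n); print(n,i)
o=readout.get_obs(); print(o)
E
```

```text
scene {'fx': 431.63921886290365, 'fy': 431.63921886290365, 'cx': 276.52547580859283, 'cy': 206.09376664850097, 'D': array([-0.04053865,  0.        ,  0.        ,  0.        ,  0.        ]), 'origin': array([  97.15519262, -274.5140271 ,  596.29001893]), 'rotation': array([ 0.94522667,  0.01206407, -0.76166216])}
top {'fx': 386.8666094256005, 'fy': 386.8666094256005, 'cx': 281.58145475401886, 'cy': 208.8133547576663, 'D': array([-0.11311697,  0.        ,  0.        ,  0.        ,  0.        ]), 'origin': array([522.09050478, 235.35186422, 992.40993761]), 'rotation': array([ 0.07443388, -0.04064988, -1.56770942])}
{'time': 0.1, 'joint_positions': array([ 9.75983574e-01,  3.42656064e-01,  1.52494547e+00, -1.02950705e-05,
        1.27540615e+00, -1.45992962e-01]), 'dq': array([ 0.00029495, -0.00222284, -0.00386664,  0.00153373, -0.00015036,
       -0.00034938]), 'tau': array([ 1.91041931e-03, -4.32007813e+01, -2.44693136e+01,  7.19409669e-02,
        5.26517385e-02,  3.50970559e-07]), 'tool_pos': array([227.61612862, 472.77525741, 291.60446602]), 'tcp_rot': array([-3.14019125e+00, -1.96110828e-04,  2.69277573e+00]), 'contact_force': array([ 0.34384361,  0.59964854, -0.66133981]), 'moment': array([-0.04099089,  0.00129974, -0.01195966]), 'finger_force': 0.0, 'grip_width': 92.10745274135809}
```

View pics/scene0.png

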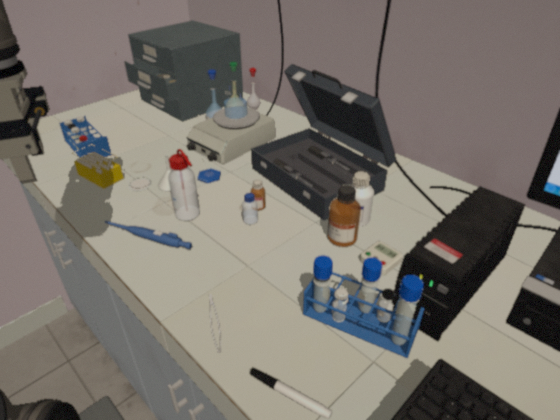

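View pics/top0.png

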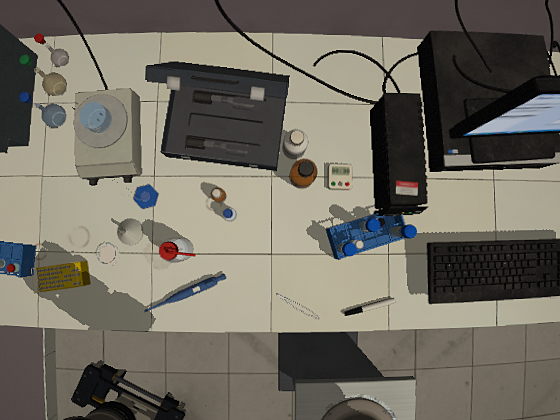

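The scene view shows three blue caps at about (322,268), (372,270) and (411,289). The top view shows them at (349,248), (375,224) and (409,232). I'll zoom in on both views and segment the caps.

```bash
cat > h.py <<'E'
import numpy as np, cv2
from scipy.spatial.transform import Rotation as R
from plant import readout, viewer
def ray(n,uv):
    i=viewer.camera_info(n); K=np.array([[i['fx'],0,i['cx']],[0,i['fy'],i['cy']],[0,0,1]])
    p=cv2.undistortPoints(np.array([[uv]],float),K,i['D'])[0,0]
    d=R.from_euler('xyz',i['rotation']).as_matrix()@np.array([p[0],-p[1],-1]); return i['origin'],d/np.linalg.norm(d)
def onz(n,uv,z):
    o,d=ray(n,uv); return o+d*(z-o[2])/d[2]
def proj(n,P):
    i=viewer.camera_info(n); K=np.array([[i['fx'],0,i['cx']],[0,i['fy'],i['cy']],[0,0,1]])
    c=R.from_euler('xyz',i['rotation']).as_matrix().T@(np.array(P,float)-i['origin']); c=c*[1,-1,-1]
    return cv2.projectPoints(c[None],np.zeros(3),np.zeros(3),K,i['D'])[0][0,0]
def tri(a,b):
    (o1,d1),(o2,d2)=ray("scene",a),ray("top",b)
    s=np.linalg.lstsq(np.c_[d1,-d2],o2-o1,rcond=None)[0]
    p,q=o1+s[0]*d1,o2+s[1]*d2; return (p+q)/2,np.linalg.norm(p-q)
E
python3 - <<'E'
from h import *
a=cv2.imread("pics/scene0.png")[235:355,290:440]; b=cv2.imread("pics/top0.png")[195:275,310:430]
cv2.imwrite("pics/z.png",np.hstack([cv2.resize(a,(400,320),interpolation=2),cv2.resize(b,(400,320),interpolation=2)]))
for n,im in(("scene",cv2.imread("pics/scene0.png")),("top",cv2.imread("pics/top0.png"))):
    h=cv2.cvtColor(im,cv2.COLOR_BGR2HSV); m=cv2.inRange(h,(105,200,60),(125,255,255))
    _,_,s,c=cv2.connectedComponentsWithStats(m)
    for q,k in zip(s[1:],c[1:]):
        if q[4]>25 and k[0]>290:print(n,q,k.round(1))
E
```

```text
scene [315 257  16  22 304] [322.4 267.4]
scene [363 259  18  22 304] [371.3 269.3]
scene [399 274  25  27 435] [410.7 287.7]
top [367 218  13  14 133] [373.1 224.6]
top [404 225  13  13 128] [409.7 231. ]
top [343 243  14  14 136] [349.7 249.2]
```

View pics/z.png

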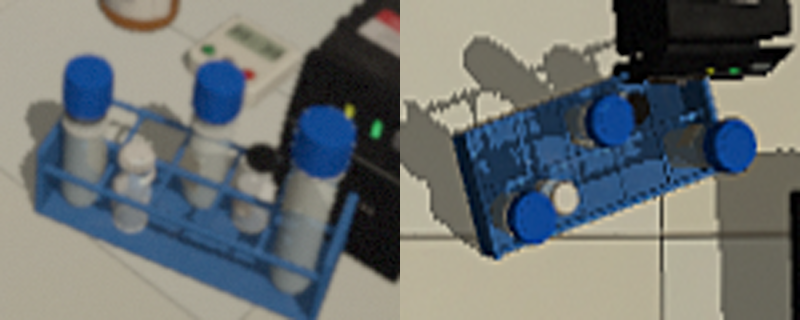

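The crops show the left (short), middle (short) and right (tall) caps. Their tops in the scene view are at about (323,260.5), (372,262) and (412.5,281). A vial with a white lid stands beside the left tube, and one with a black lid beside the middle tube.

Run:
```python
from h import *
S=[(323,260.8),(372,262.5),(412.6,280.7)];T=[(349.7,249.2),(373.5,224.8),(409.4,231.1)]
P=[]
for s,t in zip(S,T):
    p,g=tri(s,t); print(p.round(1),round(g,1)); P.append(p)
for t,z in zip(T,(118,118,143)): print(onz("top",t,z).round(1))
P=np.array([onz("top",t,z) for t,z in zip(T,(118,118,143))])
d=P[0]-P[2]; print(np.linalg.norm(d[:2]), np.arctan2(-d[0],d[1])) # yaw of rack
c=(P[0]+P[2])/2; print(np.linalg.norm((P[1]-c)[:2]), P[1]-c)
i=viewer.camera_info("top");print(R.from_euler('xyz',i['rotation']).as_matrix().round(2))
```

```text
[496.4  45.1 121.6] 0.3
[551.6 -11.  119.2] 0.7
[537.5 -87.9 143.9] 1.9
[496.2  44.4 118. ]
[551.9 -11.6 118. ]
[537.  -87.4 143. ]
138.0358233365521 0.3002946653087235
36.69049711570429 [ 35.32666875   9.91055264 -12.5       ]
[[ 0.    1.   -0.07]
 [-1.    0.01  0.04]
 [ 0.04  0.07  1.  ]]
```

Run:
```python
from h import *
out=[]
for n in("scene","top"):
    im=cv2.imread(f"pics/{n}0.png");h=cv2.cvtColor(im,cv2.COLOR_BGR2HSV)
    m=cv2.inRange(h,(0,110,90),(8,255,255))|cv2.inRange(h,(170,110,90),(180,255,255))
    _,_,s,c=cv2.connectedComponentsWithStats(m)
    for q,k in zip(s[1:],c[1:]):
        if q[4]>20 and k[0]>380:print(n,q,k.round(1)); out.append(k)
print(tri(out[0],out[1]))
for z in (90,120,150): print(z,[onz("top",t,z).round(0)[:2] for t in((376,207),(425,213))])
```

```text
scene [431 239  31  20 166] [446.7 247.8]
top [396 181  22   7 118] [406.8 183.7]
(array([645.08176006, -85.21791756, 139.04415835]), np.float64(0.21127447901616192))
90 [array([595., -26.]), array([ 582., -148.])]
120 [array([593., -18.]), array([ 580., -135.])]
150 [array([590.,  -9.]), array([ 578., -122.])]
```

```bash
python3 -m creep '0.024 -0.034 0 0 0 0 0;0.024 -0.034 0 0 0 0 0;0.024 -0.034 0 0 0 0 0;0.024 -0.034 0 0 0 0 0;0.024 -0.034 0 0 0 0 0;0.024 -0.034 0 0 0 0 0;0.024 -0.034 0 0 0 0 0;0.024 -0.034 0 0 0 0 0'
```

```text
time: 0.77
tool_pos: [420.4, 199.1, 292.1]
tcp_rot: [-3.142, -0.0, 2.693]
contact_force: [2.1, 1.3, -0.4]
grip_width: 43.3
finger_force: 0.0
```

```bash
python3 -m creep '0.022 -0.035 0 0 0 0 0;0.022 -0.035 0 0 0 0 0;0.022 -0.035 0 0 0 0 0;0.022 -0.035 0 0 0 0 0;0.022 -0.035 0 0 0 0 0;0.021 -0.035 0 0 0 0 0;0 0 -0.035 0 0 0 0;0 0 -0.035 0 0 0 0'; python3 -m creep '0 0 -0.020 0 0 0 0;0 0 0 0 0 0 0;0 0 0 0 0 0 0'
python3 - <<'E'
from h import *
a=viewer.capture("scene")[225:345,300:450,::-1]; b=viewer.capture("top")[185:275,315:435,::-1]
cv2.imwrite("pics/y.png",np.hstack([cv2.resize(a,(400,320),interpolation=2),cv2.resize(b,(400,320),interpolation=2)]))
o=readout.get_obs();print(o['tool_pos'],o['contact_force'],o['grip_width'])
E
```

```text
time: 1.43
tool_pos: [552.6, -11.6, 222.3]
tcp_rot: [3.14, 0.005, 2.689]
contact_force: [-0.4, 1.0, -1.0]
grip_width: 0.7
finger_force: 0.0
time: 1.68
tool_pos: [550.4, -9.0, 201.6]
tcp_rot: [-3.141, -0.003, 2.693]
contact_force: [0.8, -0.4, 0.2]
grip_width: 0.5
finger_force: 0.0
[551.64081342  -8.92273832 203.86670678] [0.75346363 0.32303633 0.63886386] 0.6486770411072436
```

View pics/y.png

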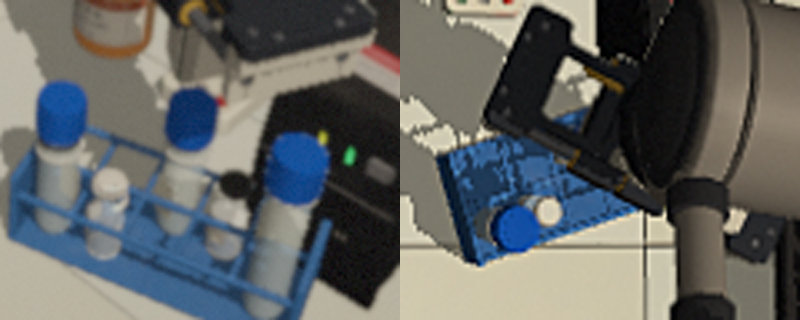

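The middle cap is at about (190,110) in the crop with the gripper over it, but the fingertips are hard to make out. I'll look at a larger scene crop.

Run:
```python
from h import *
a=viewer.capture("scene")[150:300,310:460,::-1].copy()
cv2.imwrite("pics/x.png",cv2.resize(a,(600,600),interpolation=2))
for P in((551,-10,137),(551,-10,203),(551,-11,119)): print(((proj("scene",P)-[310,150])*4).round())
```

```text
[251. 416.]
[273. 283.]
[248. 451.]
```

View pics/x.png

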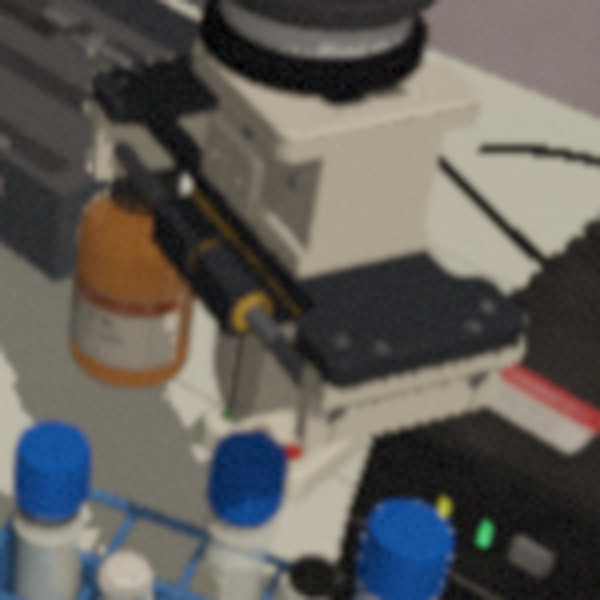

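The closed fingertips are at about (252,412) in the crop, just above the middle cap (247,445) and centred on it. Next I press down with force checks.

```bash
python3 -m creep '0 0 -0.010 0 0 0 0;0 0 -0.006 0 0 0 0;0 0 0 0 0 0 0'; python3 -m creep '0 0 -0.005 0 0 0 0;0 0 0 0 0 0 0'; python3 -m creep '0 0 -0.003 0 0 0 0;0 0 0 0 0 0 0';python3 -m creep '0 0 -0.002 0 0 0 0;0 0 0 0 0 0 0'
```

```text
time: 2.08
tool_pos: [550.1, -8.8, 185.2]
tcp_rot: [-3.141, -0.002, 2.693]
contact_force: [-0.6, 0.1, -0.1]
grip_width: 0.4
finger_force: 0.0
time: 2.25
tool_pos: [550.8, -8.9, 181.0]
tcp_rot: [3.141, 0.0, 2.693]
contact_force: [-0.4, -0.3, 0.4]
grip_width: 0.4
finger_force: 0.0
time: 2.42
tool_pos: [550.9, -8.9, 178.4]
tcp_rot: [3.141, 0.001, 2.693]
contact_force: [0.1, 0.4, 1.3]
grip_width: 0.2
finger_force: 0.8
time: 2.58
tool_pos: [550.9, -8.9, 176.6]
tcp_rot: [3.141, 0.001, 2.693]
contact_force: [-0.6, 0.2, 4.0]
grip_width: 0.7
finger_force: 1.8
```

```bash
python3 -m creep '0 0 -0.002 0 0 0 0;0 0 0 0 0 0 0'; python3 -m creep '0 0 -0.002 0 0 0 0;0 0 0 0 0 0 0';python3 -m creep '0 0 -0.002 0 0 0 0;0 0 0 0 0 0 0'
```

```text
time: 2.75
tool_pos: [550.9, -8.9, 174.6]
tcp_rot: [3.141, 0.001, 2.693]
contact_force: [-0.7, 1.3, 4.6]
grip_width: 0.3
finger_force: 2.0
time: 2.92
tool_pos: [551.0, -8.9, 173.6]
tcp_rot: [3.141, 0.001, 2.693]
contact_force: [-2.4, 0.5, 10.9]
grip_width: 0.6
finger_force: 6.0
time: 3.08
tool_pos: [551.1, -8.9, 173.5]
tcp_rot: [3.141, 0.003, 2.693]
contact_force: [-8.2, 1.3, 25.5]
grip_width: 0.1
finger_force: 12.7
```

Hard stop with the fingertips at z≈107.5 mm and 25 N, so that cap is home. Now the second short cap.

```bash
python3 -m creep '0 0 0.036 0 0 0 0;-0.027 0.026 0 0 0 0 0;-0.027 0.026 0 0 0 0 0;0 0 0 0 0 0 0;0 0 -0.020 0 0 0 0;0 0 0 0 0 0 0'; python3 -m creep '0 0 -0.004 0 0 0 0;0 0 0 0 0 0 0';python3 -m creep '0 0 -0.004 0 0 0 0;0 0 0 0 0 0 0';python3 -m creep '0 0 -0.003 0 0 0 0;0 0 0 0 0 0 0'
```

```text
time: 3.58
tool_pos: [496.2, 43.5, 184.8]
tcp_rot: [-3.141, -0.001, 2.694]
contact_force: [-0.1, -0.5, -0.6]
grip_width: 0.5
finger_force: 0.0
time: 3.75
tool_pos: [496.7, 43.0, 182.0]
tcp_rot: [-3.141, -0.001, 2.693]
contact_force: [0.8, -0.9, -0.3]
grip_width: 0.5
finger_force: 0.0
time: 3.92
tool_pos: [496.9, 42.8, 178.2]
tcp_rot: [3.142, -0.0, 2.692]
contact_force: [0.4, -0.1, 0.0]
grip_width: 0.5
finger_force: 0.0
time: 4.08
tool_pos: [496.9, 42.8, 175.3]
tcp_rot: [3.142, 0.0, 2.692]
contact_force: [-1.1, 0.6, 1.3]
grip_width: 0.8
finger_force: 0.9
```

```bash
python3 -m creep '0 0 -0.002 0 0 0 0;0 0 0 0 0 0 0';python3 -m creep '0 0 -0.002 0 0 0 0;0 0 0 0 0 0 0';python3 -m creep '0 0 -0.002 0 0 0 0;0 0 0 0 0 0 0'; python3 -c "
from plant import bot;print(bot.tip_extent)"
```

```text
time: 4.25
tool_pos: [497.0, 42.8, 173.7]
tcp_rot: [3.142, 0.0, 2.693]
contact_force: [-1.6, -0.2, 5.0]
grip_width: 0.5
finger_force: 2.7
time: 4.42
tool_pos: [497.1, 42.8, 173.5]
tcp_rot: [3.141, 0.002, 2.693]
contact_force: [-6.9, 0.0, 20.9]
grip_width: 0.5
finger_force: 10.9
time: 4.58
tool_pos: [497.1, 42.8, 173.3]
tcp_rot: [3.141, 0.003, 2.693]
contact_force: [-12.3, 1.0, 38.6]
grip_width: 0.1
finger_force: 18.9
65.5
```

Both short caps are pressed to their stops. Now I go over the tall one with the gripper part open.

```bash
python3 -m creep '0 0 0.030 0 0 0 0;0 0 0.035 0 0 0 60;0.010 -0.0325 0 0 0 0 60;0.010 -0.0325 0 0 0 0 60;0.010 -0.0325 0 0 0 0 60;0.010 -0.0325 0 0 0 0 60;0 0 0 0 0 0 60;0 0 0 0 0 0 60'
python3 - <<'E'
from h import *
a=viewer.capture("scene")[200:350,310:460,::-1].copy()
cv2.imwrite("pics/w.png",cv2.resize(a,(600,600),interpolation=2))
o=readout.get_obs();print(o['tool_pos'],o['contact_force'],o['grip_width'])
E
```

```text
time: 5.25
tool_pos: [536.9, -88.8, 233.7]
tcp_rot: [-3.141, -0.001, 2.689]
contact_force: [-0.7, 0.3, 0.7]
grip_width: 42.5
finger_force: 0.0
[536.53426318 -87.500076   233.70325551] [-0.54343327  0.61793832 -0.54715668] 46.67012360939007
```

View pics/w.png

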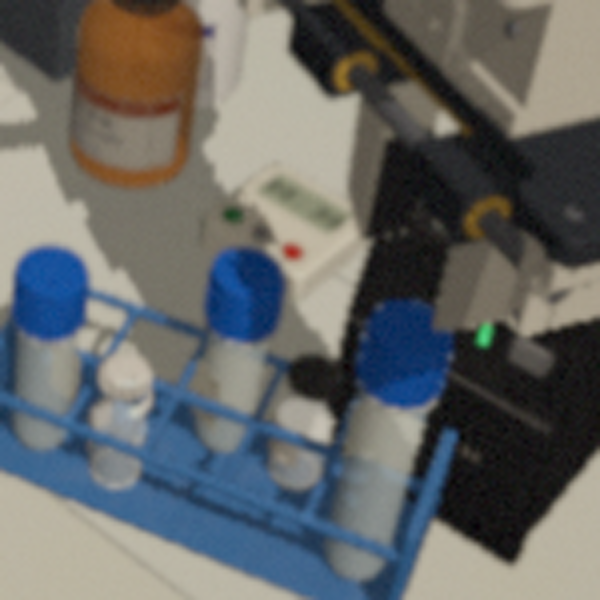

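Both short caps now sit lower, with no collar gap, at about (50,290) and (245,295). The open fingers straddle the tall cap (405,350). I descend and grip.

```bash
python3 -m creep '0 0 -0.015 0 0 0 60;0 0 -0.015 0 0 0 60;0 0 -0.012 0 0 0 60;0 0 -0.010 0 0 0 60;0 0 0 0 0 0 60;0 0 0 0 0 0 60'; python3 -m creep '0 0 0 0 0 0 0;0 0 0 0 0 0 0;0 0 0 0 0 0 0;0 0 0 0 0 0 0;0 0 0 0 0 0 0;0 0 0 0 0 0 0'
```

```text
time: 5.8
tool_pos: [536.6, -86.2, 182.1]
tcp_rot: [-3.142, -0.001, 2.694]
contact_force: [0.3, -0.3, 0.4]
grip_width: 55.1
finger_force: 0.0
time: 6.3
tool_pos: [536.0, -89.2, 182.9]
tcp_rot: [-3.137, 0.0, 2.693]
contact_force: [-6.2, -11.1, 3.2]
grip_width: 29.6
finger_force: 30.0
```

```bash
python3 -m creep '-0.001 -0.0025 0 0 0 0 0;0 0 0 0 0 0 0'; python3 -m creep '0 0 0.003 0 0 0 0;0 0 0.002 0 0 0 0;0 0 0 0 0 0 0'; python3 -m creep '0 0 0.003 0 0 0 0;0 0 0 0 0 0 0;0 0 0 0 0 0 0'
```

```text
time: 6.47
tool_pos: [535.8, -89.6, 182.9]
tcp_rot: [3.141, 0.001, 2.692]
contact_force: [-1.6, -0.0, 5.0]
grip_width: 29.3
finger_force: 30.0
time: 6.72
tool_pos: [535.8, -89.6, 187.1]
tcp_rot: [-3.141, -0.0, 2.693]
contact_force: [1.2, -2.1, -4.4]
grip_width: 29.5
finger_force: 30.0
time: 6.97
tool_pos: [535.8, -89.6, 190.3]
tcp_rot: [-3.141, 0.0, 2.693]
contact_force: [0.9, -2.9, -5.2]
grip_width: 29.3
finger_force: 30.0
```

```bash
python3 -m creep '0 0 0.0025 0 0 0 0;0 0 0 0 0 0 0;0 0 0 0 0 0 0';  python3 -m creep '0 0 0 0 0 0 60;0 0 0 0 0 0 60;0 0 0 0 0 0 60;0 0 0 0 0 0 60'; python3 -m creep '0 0 0.02 0 0 0 60;0 0 0.04 0 0 0 60;0 0 0.04 0 0 0 60;-0.02 0.03 0 0 0 0 60;-0.02 0.03 0 0 0 0 60;-0.02 0.03 0 0 0 0 60;-0.02 0.03 0 0 0 0 60;0 0 0 0 0 0 60'
python3 - <<'E'
from h import *
a=viewer.capture("scene")[:,:,::-1].copy(); cv2.imwrite("pics/end.png",a)
cv2.imwrite("pics/v.png",np.hstack([cv2.resize(a[235:355,290:440],(400,320),interpolation=2),cv2.resize(cv2.imread("pics/scene0.png")[235:355,290:440],(400,320),interpolation=2)]))
for n,im in(("scene",a),):
    h=cv2.cvtColor(im,cv2.COLOR_BGR2HSV); m=cv2.inRange(h,(105,200,60),(125,255,255))
    _,_,s,c=cv2.connectedComponentsWithStats(m)
    for q,k in zip(s[1:],c[1:]):
        if q[4]>25 and k[0]>290:print(n,q,k.round(1))
E
```

```text
time: 7.22
tool_pos: [535.8, -89.6, 193.0]
tcp_rot: [-3.142, 0.0, 2.693]
contact_force: [0.3, -2.6, -4.5]
grip_width: 29.2
finger_force: 30.0
time: 7.55
tool_pos: [535.8, -89.2, 193.1]
tcp_rot: [3.141, 0.0, 2.693]
contact_force: [-0.4, -0.0, 0.2]
grip_width: 51.0
finger_force: 0.0
time: 8.22
tool_pos: [452.2, 34.6, 293.1]
tcp_rot: [3.14, -0.003, 2.696]
contact_force: [-0.2, 0.1, -0.7]
grip_width: 55.0
finger_force: 0.0
scene [314 263  17  21 293] [322. 273.]
scene [363 263  17  22 289] [370.6 273.4]
scene [400 270  24  27 444] [412.1 283.2]
```

View pics/v.png

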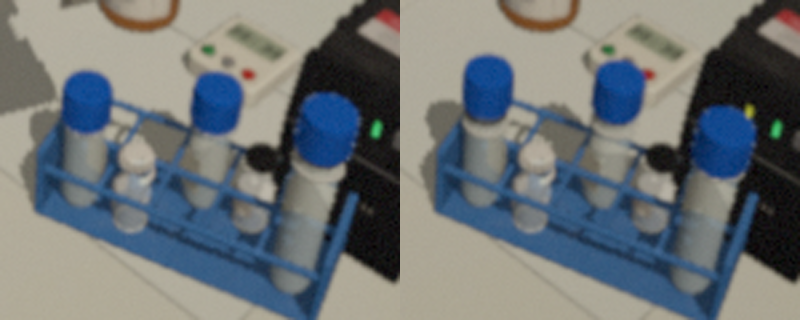

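Left is now, right is before. The tall cap rose (y 140→130 in the crop) and its collar shows, both short caps dropped onto theirs, and the vials haven't moved. I'll check the pixel-to-mm scale before handing in.

Run:
```python
from h import *
for P,d in(((537,-87,129),-4.5),((496,44,100),5.6),((552,-11,98),4.1)):
    s=(proj("scene",np.add(P,(0,0,10)))-proj("scene",P))[1]/10; print(d/s)
```

```text
9.349001234591707
-12.505184068398158
-9.179531586037996
```

```bash
python3 -c "
from plant import order;print(order.close_job())"
```

```text
the job is handed in; nothing more can be done
None
```

I handed the job in with the tall cap pulled up about 10 mm by the arm's reading (about 9 mm in the picture) and both short caps pressed to a hard stop at about 108 mm; the vials look unmoved in the last picture, and the hand-in returned no verdict.

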